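Set the preload dial to the red line and clamp it

TASK

On the blue clutch-spring setting jig, push the dial's yellow stud round with a fingertip, either way, until the white index line on the dial lines up with the red line on the white scale plate, then push the orange-tipped clamp lever fully over, away from the robot, to lock the setting. Push only: do not pinch the stud, press hard on the dial or lift it, as it merely sits on its spindle, and leave the dial on the line and the loose parts around the jig where they stand. Finish with the hand clear.

Things in the scene. Friction and masses are not known exactly. Their poses are not given: they have to be found in the camera images.
- jig: Blue base plate of the setting jig, bolted down, 18 mm high. Origin on its underside, exactly below the dial's vertical axis; x points away from the robot, give or take 0.35 rad. The plate runs from x = -100 to 100 and y = -200 to 100 mm in its own frame. The dark grey dial on it is 140 mm across, top at 32 mm, with a brass hub on its axis 26 mm across, top at 37 mm.
- index (a point): Outer end of the dial's white index line (radial, 6 mm wide, on the dial's top from 22 to 70 mm off the axis): this point is on the dial's rim, 70 mm from the axis, 32 mm above the bench. It turns with the dial.
- target (a point): Inner end of the red target line (radial, 6 mm wide, 71 to 94 mm off the dial's axis) on the fixed white scale plate, 190 mm across, around and below the dial. This point is 70 mm from the axis, 26 mm above the bench. With the lines in line, index and target points lie one above the other.
- stud (a point): Centre of the top of the dial's yellow upright stud: a cylinder 18 mm across, from 32 to 72 mm above the bench, 48 mm from the dial's axis, opposite the index line. Pushed along its circle it turns the dial either way; the dial resists with about 0.06 N m (1.3 N at the stud), does not coast and stays where it is left.
- dial (a joint): Angle of the dial in rad, counter-clockwise seen from above positive; 0 when the index points along the jig's +x. It starts between 2.44 and 3.84 and may turn from -9.4 to 9.4. The red line lies at -0.9 to 0.9 in this angle (or 6.28 more), so either direction may be the shorter.
- dial_lift (a joint): How far the dial has been lifted off its seat along its axis, m: 0 as it sits (by its weight of 0.5 kg), at most 0.03.
- clamp (a joint): Angle of the clamp lever in rad: 0 leaning 0.5 rad towards the jig's -x (towards the robot, unlocked, as it starts), 1.0 fully over leaning 0.5 rad towards the jig's +x (locked, end stop). It stays where it is left; some 1 N at the ball moves it.
- clamp_tip (a point): Centre of the orange ball, 26 mm across, on the lever's 10 mm steel rod, 60 mm from its pivot at x = 0, y = -155 mm in the jig's frame, 40 mm above the bench. The ball starts 93 mm up at x = -29 mm and swings over in the jig's x-z plane to x = +29 mm. The grey housing below is 70 (x) by 50 mm (y), top at 43 mm, its boss at 53 mm.
- basket: Bystander: silver clutch basket, 104 mm across, 45 mm high, loose; origin at the centre of its underside.
- jar: Bystander: green glass jar of bolts with a metal lid, 68 mm across, 101 mm high, loose; origin at the centre of its underside.
- footpeg: Bystander: matte black rubber footpeg, 115 by 28 by 21 mm, lying loose; origin under its middle.
- socket_wrench: Bystander: chrome socket wrench lying along its x, 167 mm long, up to 46 mm high at the socket, loose; origin on the bench near its middle.
- oil_bottle: Bystander: grey oil bottle with a red cap, 68 mm across, 190 mm high, loose; origin at the centre of its underside.
- tin: Bystander: red square tin parts box, 150 by 150 by 70 mm, heavy and fixed, to the right as the robot sees it; its hinged lid stands open at the far side, up to 0.23 m above the bench. Origin under its centre.

How it is judged:
On the way, in this order (a step that is already met when the one before it is completed fails the run):
1. the dial's index line is on the red line, with the clamp lever still unlocked (horizontal distance between index and target below 0.005 m and value of joint clamp below 0.3 rad), for 0.3 s.
2. the clamp lever is pushed over with the index on the red line (horizontal distance between index and target below 0.005 m and value of joint clamp above 0.85 rad), for 0.2 s.
At the end, for the whole second after the job is handed in: The outer end of the index line is within 5 mm (just under a line's width, about 4 degrees) of the inner end of the red line seen from above, the dial at rest and seated, the clamp lever fully over (above 0.85 of 1.0 rad) (all of step 2 and value of joint dial_lift below 0.002 m and velocity of joint dial between -0.05 and 0.05 rad/s); the robot touches nothing.
It fails at once if the dial is lifted more than 4 mm off its seat (value of joint dial_lift above 0.004 m).
It fails at once if the stud is pinched or the dial pressed with more than 20 N (contact force between the fingers and dial above 20 N).
It fails at once if the clutch basket, jar, footpeg, socket wrench or oil bottle is moved more than 20 mm (distance of any of basket, jar, footpeg, socket_wrench, oil_bottle from where it was at the start of the episode above 0.02 m).
It also fails if it takes over 58 s, if anything falls off the work surface, if the arm or the gripper's body presses on something with over 40 N, if the wrist force passes 120 N, or if a joint passes its speed limit or range.

ROBOT

A 7-joint arm with a two-finger parallel gripper is mounted at the origin on the work surface. World frame = base frame: x ahead of the robot, y to its left, z up, the work surface at z = 0. Lengths are in m, angles in rad, forces in N, time in s.
With the tool pointing down it reaches from about 0.4 to 0.875 m from the base axis. Payload 19.3 kg.
Tool frame: the origin (TCP) lies at the very end of the fingers, on their centre line; the grasp point (between the pads) lies 19 mm behind it; z points along the fingers, y is the direction in which the jaws open and shut (so a half turn about z gives the same grasp; the last joint's range is limited). The gripper opens to 85 mm and grips with 20 to 120 N. Pads are 22 mm wide; open, the fingers measure 114 mm over their backs; the gripper's body (76 mm by 85 mm) begins 54 mm behind the grasp point. The pads swing forward as they close: fully open they stand 13 mm farther back than shut.
Start: joints at [1.114, 0.521, -0.036, 1.599, 0.021, 1.021, -0.113], TCP at [0.236, -0.579, 0.231] pointing down, gripper open.
Joint ranges: [-2.91, 2.91], [-0.3, 2.13], [-1.5, 1.42], [0.17, 2.43], [-1.26, 4.41], [0.16, 1.93], [-2.52, 2.52]. Speed limits (rad/s): [1.89, 1.89, 2.39, 2.39, 3.01, 3.01, 3.01].

INTERFACE

Orientations are given as [roll, pitch, yaw] about the fixed x, y, z axes, in that order (R = Rz(yaw) Ry(pitch) Rx(roll)).
In Python, from workcell import bot, grab_frame, calibration, workorder gives the robot as it stands.
- The arm moves only by the tool move_arm, never from a script. Its arguments are lists of equal length, an entry for each row: "jaw": the closure in counts, from 0 (fully open) to 255 (shut); "dp": the shift along the tool's x, y, z in units of 800 mm (1.0 is 800 mm), a list of three; "rotation": the turn, a rotation vector about the tool's x, y, z in units of pi rad (1.0 is pi rad), a list of three. In form: {"jaw": [jaw, ...], "dp": [[dx, dy, dz], ...], "rotation": [[rx, ry, rz], ...]}. A call has 1 to 10 rows; each row shifts and turns the commanded pose from where the row before left it, along the tool's axes as they then stand; what a row does not reach is not made up. A row lasts 1/8 s, in which the tool goes at most 62.5 mm and 10.7 degrees, less where a joint would pass 70% of its speed; a pose out of reach is approached as far as the arm can. A call with a number of a shift or a turn outside -1 to 1 is refused whole. A call with a gripper value outside its range is refused whole. The fingers move at their own pace and stop on an object; "squeeze" is the grip in N (left out, the last holds). Time passes only in rows, so rows that do not move let the fingers close. It gives the time, the measured TCP pose, the force and the opening at its end, in the units of the state.
- bot.observe(): the state, without advancing time (a new reading comes with each control period).
- grab_frame(name): name is "scene" or "side" or "wrist"; returns the picture (420x560x3 uint8, blue, green, red); there is no depth.
- calibration(name): a dict with "camera_matrix" (3x3 intrinsics, pixels), "dist" ([k1, k2, p1, p2, k3] as OpenCV has them; the pictures are not rectified), "T" (4x4, takes a point from camera to world coordinates). Camera axes: x right, y down, z forward; pixel columns grow to the right and rows downward; lengths in m; the calibration is good to about 2 mm. A picture is of the moment at which its call begins: read the wrist's pose just before it. calibration takes no time and is no camera call; for the wrist camera it gives the pose at the moment of the call.
- workorder.job_done(): hands the job in, once; it reports no verdict.
The state is a dict: "clock": time; "qpos": joint angles; "qd": joint speeds; "joint_efforts": joint torques, N m; "position": TCP position; "tool_rot": TCP orientation; "force": force on the tool from outside, world axes, zero at the start; "moment": the same for the moment, N m; "grip_width": finger opening in m.
Only numpy, scipy, OpenCV 4.12 (cv2) and the standard library are available. Lean on these libraries where they do the work, as an engineer would, in place of code of your own. Each camera call takes 0.05 s, during which the arm holds its last target. There are 200 camera calls.

## Working session

There is one attempt and no reset: what is moved stays moved. The work goes in short steps, Python scripts to look and compute and a tool call to move; the robot and the scene stay as the last step left them, time stands still between calls to the robot, and variables do not carry over. Pictures are saved under pics/ and viewed, about 8 in all and at most 12, crops included, and the job is handed in when it is done.

Besides the shell and the picture viewer there is one more tool, called after "Emit:" as a command line: name --argument value ..., lists and objects as JSON in quotes. move_arm: Moves the arm, as the interface text tells. Shifts and turns lie within -1 to 1; 1 stands for 800 mm of shift or pi rad of turn. Its arguments: {"type":"object","properties":{"jaw":{"type":"array","items":{"type":"number"}},"dp":{"type":"array","items":{"type":"array","items":{"type":"number","minimum":-1,"maximum":1}}},"rotation":{"type":"array","items":{"type":"array","items":{"type":"number","minimum":-1,"maximum":1}}},"squeeze":{"type":"number"}},"required":["jaw","dp","rotation"]}

```bash
mkdir -p pics; ls; python3 - <<'E'
from workcell import bot, grab_frame, calibration
import cv2,numpy as np
s=bot.observe();print({k:np.round(v,3).tolist() for k,v in s.items()})
for n in("scene","side"):
    cv2.imwrite(f"pics/{n}0.png",grab_frame(n)); c=calibration(n); print(n,np.round(c["T"],3).tolist(),np.round(c["camera_matrix"],1).tolist(),c["dist"])
E
```

```text
pics
{'clock': 0.0, 'qpos': [1.114, 0.522, -0.036, 1.6, 0.021, 1.021, -0.113], 'qd': [0.0, 0.001, -0.0, -0.0, 0.001, 0.001, 0.001], 'joint_efforts': [-0.0, -92.711, 1.981, -36.993, 0.018, 0.008, 0.0], 'position': [0.236, -0.579, 0.231], 'tool_rot': [-3.14, 0.0, 0.387], 'force': [0.576, -0.112, 0.347], 'moment': [-0.028, 0.027, -0.026], 'grip_width': 0.086}
scene [[0.616, 0.637, -0.462, 1.343], [0.787, -0.508, 0.35, -0.551], [-0.012, -0.58, -0.815, 1.432], [0.0, 0.0, 0.0, 1.0]] [[528.1, 0.0, 272.6], [0.0, 528.1, 199.6], [0.0, 0.0, 1.0]] [-0.11947947  0.          0.          0.          0.        ]
side [[-0.948, -0.185, 0.258, 0.278], [-0.317, 0.509, -0.8, 0.98], [0.017, -0.841, -0.541, 0.739], [0.0, 0.0, 0.0, 1.0]] [[400.6, 0.0, 274.0], [0.0, 400.6, 208.3], [0.0, 0.0, 1.0]] [-0.12070309  0.          0.          0.          0.        ]
```

View pics/scene0.png

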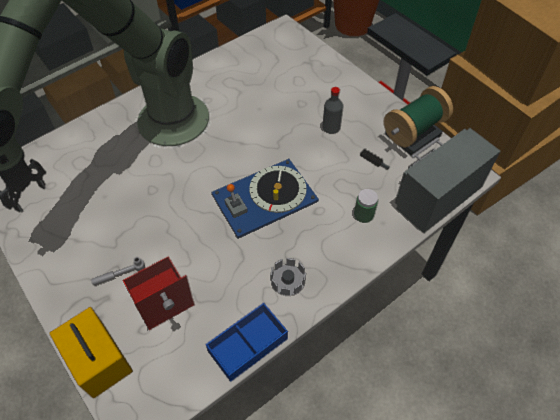

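View pics/side0.png

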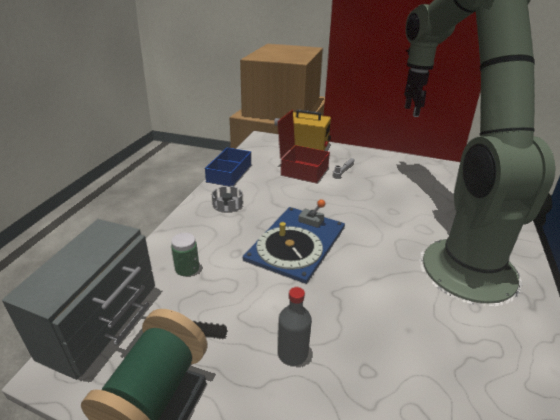

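The scene view shows the jig with its dial at about (278,188), the orange ball at (231,187) and the red line near (268,211). In the side view the dial is at (290,245) with the ball at (321,203). Next I measure them by colour.

```bash
cat > h.py <<'E'
import cv2,numpy as np
from workcell import bot, grab_frame, calibration
def ray(c,px):
    p=cv2.undistortPoints(np.float64(px).reshape(-1,1,2),c["camera_matrix"],c["dist"]).reshape(-1,2)
    d=np.c_[p,np.ones(len(p))]@c["T"][:3,:3].T
    return c["T"][:3,3],d
def onplane(c,px,z):
    o,d=ray(c,px); return o+d*((z-o[2])/d[:,2])[:,None]
def project(c,P):
    T=np.linalg.inv(c["T"]); r=cv2.Rodrigues(T[:3,:3])[0]
    return cv2.projectPoints(np.float64(P).reshape(-1,3),r,T[:3,3],c["camera_matrix"],c["dist"])[0].reshape(-1,2)
def topview(img,c,centre,half,z,n=560):
    # rectified view of the plane z: rows = -x (up = +x), columns = -y
    g=np.linspace(-half,half,n); X=centre[0]-g[:,None]+0*g; Y=centre[1]-g[None,:]+0*g[:,None]
    uv=project(c,np.stack([X,Y,X*0+z],-1)).astype(np.float32).reshape(n,n,2)
    return cv2.remap(img,uv,None,cv2.INTER_CUBIC)
def blobs(mask,amin=5):
    n,l,s,ce=cv2.connectedComponentsWithStats(mask.astype(np.uint8))
    return [(s[i].tolist(),ce[i].round(1).tolist()) for i in range(1,n) if s[i,4]>=amin]
E
python3 - <<'E'
from h import *
for n,(x0,y0,x1,y1) in dict(scene=(205,150,330,245),side=(235,190,355,285)).items():
    im=cv2.imread(f"pics/{n}0.png");c=calibration(n)
    h=cv2.cvtColor(im,cv2.COLOR_BGR2HSV).astype(int);H,S,V=[h[...,i] for i in range(3)]
    R=np.zeros(H.shape,bool);R[y0:y1,x0:x1]=1
    for k,m,z in(("red",((H<6)|(H>172))&(S>130)&(V>70),.026),("orange",(H>=6)&(H<16)&(S>170)&(V>100),.093),("yellow",(H>=20)&(H<32)&(S>130)&(V>80),.06),("white",(S<70)&(V>150),.026)):
        for b in blobs(m&R,4): print(n,k,b,onplane(c,[b[1]],z).round(4)[0])
    cv2.imwrite(f"pics/c_{n}.png",cv2.resize(im[y0:y1,x0:x1],None,fx=3.2,fy=3.2,interpolation=cv2.INTER_CUBIC))
a,b=cv2.imread("pics/c_scene.png"),cv2.imread("pics/c_side.png")
w=max(a.shape[1],b.shape[1]);cv2.imwrite("pics/both.png",np.hstack([cv2.copyMakeBorder(i,0,304-i.shape[0],0,w-i.shape[1],0) for i in(a,b)]))
E
```

```text
scene red ([269, 204, 3, 6, 11], [270.0, 206.7]) [0.5622 0.0291 0.026 ]
scene orange ([227, 184, 7, 7, 38], [230.2, 187.2]) [ 0.4614 -0.0512  0.093 ]
scene yellow ([273, 183, 9, 17, 71], [276.3, 190.5]) [0.5435 0.07   0.06  ]
scene white ([205, 150, 125, 95, 6918], [275.2, 191.8]) [0.5256 0.0793 0.026 ]
scene white ([205, 213, 31, 32, 618], [215.0, 231.1]) [ 0.5281 -0.1636  0.026 ]
side orange ([319, 201, 5, 3, 13], [321.0, 202.0]) [ 0.4623 -0.0585  0.093 ]
side yellow ([280, 223, 5, 12, 39], [281.9, 227.9]) [0.5473 0.0681 0.06  ]
side white ([235, 190, 120, 95, 7160], [294.6, 235.0]) [0.514  0.0443 0.026 ]
side white ([238, 193, 1, 4, 4], [238.0, 194.5]) [ 0.764  -0.1156  0.026 ]
side white ([286, 227, 16, 4, 44], [293.3, 228.4]) [0.5271 0.0131 0.026 ]
side white ([293, 248, 8, 10, 23], [296.7, 252.2]) [0.4859 0.1206 0.026 ]
```

View pics/both.png

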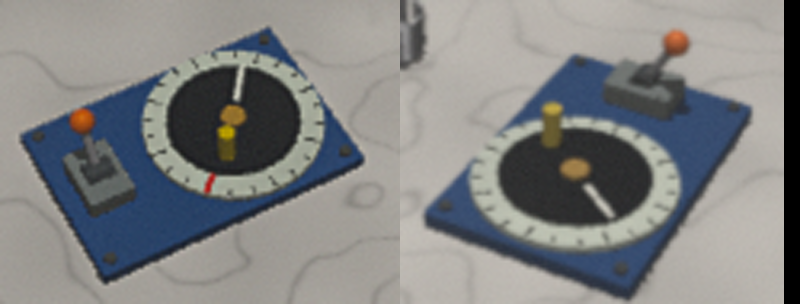

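The crop shows the index pointing away from the red line, with the stud on the red line's side of the hub and the lever leaning toward the robot. Next I fit the dial centre.

```bash
python3 - <<'E'
from h import *
for n,(x0,y0,x1,y1) in dict(scene=(245,160,315,218),side=(255,222,330,270)).items():
    im=cv2.imread(f"pics/{n}0.png");c=calibration(n)
    h=cv2.cvtColor(im,cv2.COLOR_BGR2HSV).astype(int);H,S,V=[h[...,i] for i in range(3)]
    R=np.zeros(H.shape,bool);R[y0:y1,x0:x1]=1
    m=((V<75)&R).astype(np.uint8)
    n_,l,s,ce=cv2.connectedComponentsWithStats(m);i=1+np.argmax(s[1:,4])
    ct=max(cv2.findContours((l==i).astype(np.uint8),cv2.RETR_EXTERNAL,cv2.CHAIN_APPROX_NONE)[0],key=len)
    P=onplane(c,cv2.convexHull(ct).reshape(-1,2),.031)[:,:2]
    A=np.c_[2*P,np.ones(len(P))];x=np.linalg.lstsq(A,(P**2).sum(1),rcond=None)[0]
    print(n,"centre",x[:2].round(4),"r",np.sqrt(x[2]+x[:2]@x[:2]).round(4))
    for b in blobs((H>=8)&(H<20)&(S>100)&(V>90)&R,8): print(" brass",b,onplane(c,[b[1]],.037).round(4)[0])
    m=cv2.erode(cv2.fillConvexPoly(np.zeros(H.shape,np.uint8),cv2.convexHull(ct),1),np.ones((2,2)))>0
    for b in blobs((S<80)&(V>100)&m,6): print(" index",b,onplane(c,[b[1]],.032).round(4)[0])
E
```

```text
scene centre [0.5175 0.0954] r 0.0691
 index ([278, 172, 3, 10, 19], [279.1, 176.3]) [0.4865 0.1268 0.032 ]
side centre [0.5148 0.0983] r 0.0685
 brass ([285, 239, 9, 7, 46], [289.1, 242.2]) [0.5157 0.0974 0.037 ]
 index ([292, 247, 10, 11, 38], [296.7, 252.0]) [0.4844 0.127  0.032 ]
```

Emit:
move_arm --jaw '[255, 255, 255, 255, 255, 255, 255, 255, 255, 255]' --dp '[[0, 0, -0.05], [0, 0, -0.05], [0, 0, -0.05], [0.02, -0.05, 0], [0.02, -0.05, 0], [0.02, -0.05, 0], [0.025, -0.058, 0], [0.025, -0.058, 0], [0.025, -0.058, 0], [0.025, -0.058, 0]]' --rotation '[[0, 0, 0.041], [0, 0, 0.041], [0, 0, 0.041], [0, 0, 0], [0, 0, 0], [0, 0, 0], [0, 0, 0], [0, 0, 0], [0, 0, 0], [0, 0, 0]]'

```text
clock: 1.35
position: [0.364, -0.2715, 0.3512]
tool_rot: [3.142, 0.0, 0.0]
force: [0.5, -0.6, 0.3]
grip_width: 0.0002
```

Emit:
move_arm --jaw '[255, 255, 255, 255, 255, 255, 255, 255]' --dp '[[0.024, -0.057, 0], [0.024, -0.057, 0], [0.024, -0.057, 0], [0.024, -0.057, 0], [0.024, -0.057, 0], [0.024, -0.057, 0], [0.024, -0.057, 0], [0, 0, 0]]' --rotation '[[0, 0, 0], [0, 0, 0], [0, 0, 0], [0, 0, 0], [0, 0, 0], [0, 0, 0], [0, 0, 0], [0, 0, 0]]'

```text
clock: 2.35
position: [0.4983, 0.0495, 0.3508]
tool_rot: [-3.14, 0.001, 0.005]
force: [-0.2, -0.8, 0.7]
grip_width: 0.0002
```

```bash
python3 - <<'E'
from h import *
s=bot.observe();print(s["position"],s["tool_rot"],s["qpos"])
c=calibration("wrist");im=grab_frame("wrist");cv2.imwrite("pics/w1.png",im);np.savez("pics/w1.npz",**c);print(c["T"].round(3).tolist())
print(project(c,[[.516,.097,.032],[.462,-.053,.093]]))
E
```

```text
[0.49831589 0.04950076 0.35079475] [-3.14021579e+00  8.34844521e-04  5.20818124e-03] [ 0.12008105  0.22729389 -0.40772903  1.73890645  0.09452112  1.19542592
 -1.87861741]
[[0.004, -0.955, -0.295, 0.574], [-1.0, -0.004, -0.001, 0.05], [-0.001, 0.295, -0.955, 0.493], [0.0, 0.0, 0.0, 1.0]]
[[241.7692284  153.30015033]
 [358.95200451 203.95325249]]
```

View pics/w1.png

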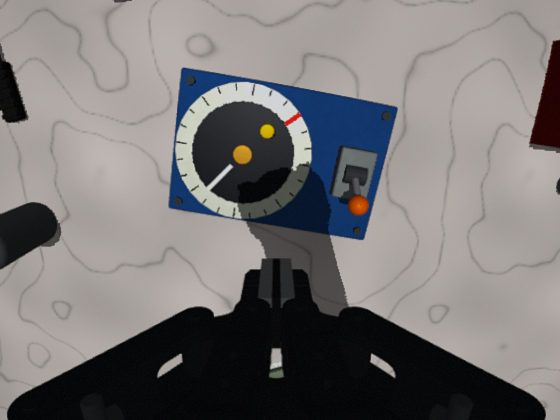

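The wrist view is clear: hub at (242,155), stud at (267,131), index line down-left, red line at (292,119), ball at (358,205). No loose part is near the jig.

```bash
cat >> h.py <<'E'
def measure(im,c,near=(.516,.097)):
    h=cv2.cvtColor(im,cv2.COLOR_BGR2HSV).astype(int);H,S,V=[h[...,i] for i in range(3)]
    g=np.stack(np.meshgrid(np.arange(im.shape[1]),np.arange(im.shape[0])),-1).reshape(-1,2)
    def pts(m,z,r0,r1,ctr):
        q=g[m.ravel()]
        if not len(q): return np.zeros((0,2))
        P=onplane(c,q,z)[:,:2]; d=np.hypot(*(P-ctr).T); return P[(d>r0)&(d<r1)]
    near=np.array(near)
    hub=pts((H>=10)&(H<22)&(S>120)&(V>100),.037,0,.022,near); ctr=hub.mean(0) if len(hub)>20 else near
    def ang(P): v=P.mean(0)-ctr; return np.degrees(np.arctan2(v[1],v[0])),len(P)
    red=ang(pts(((H<6)|(H>172))&(S>130)&(V>60),.026,.072,.094,ctr))
    P=pts((S<60)&(V>70),.032,.026,.064,ctr); idx=ang(P) if len(P) else (np.nan,0)
    yl=pts((H>=22)&(H<33)&(S>150)&(V>100),.072,.035,.062,ctr)
    st=ang(yl) if len(yl) else (np.nan,0)
    b=pts((H>=5)&(H<14)&(S>180)&(V>90),.093,.11,.2,ctr)
    return dict(hub=ctr.round(4),nh=len(hub),red=np.round(red,1),index=np.round(idx,1),stud=np.round(st,1),ball=b.mean(0).round(4) if len(b) else None)
E
python3 - <<'E'
from h import *
m=measure(cv2.imread("pics/w1.png"),dict(np.load("pics/w1.npz")));print(m)
E
```

```text
{'hub': array([0.5155, 0.0963]), 'nh': 289, 'red': array([-55.6,  71. ]), 'index': array([134.4, 152. ]), 'stud': array([-46.2, 165. ]), 'ball': array([ 0.4607, -0.0521])}
```

Emit:
move_arm --jaw '[255, 255, 255, 255, 255, 255, 255, 255, 255, 255]' --dp '[[0.016, 0, 0.055], [0, 0, 0.055], [0, 0, 0.055], [0, 0, 0.055], [0, 0, 0.055], [0, 0, 0.055], [0, 0, 0.016], [0, 0, 0.016], [0, 0, 0.016], [0, 0, 0]]' --rotation '[[0, 0, 0], [0, 0, 0], [0, 0, 0], [0, 0, 0], [0, 0, 0], [0, 0, 0], [0, 0, 0], [0, 0, 0], [0, 0, 0], [0, 0, 0]]'

```text
clock: 3.65
position: [0.5107, 0.046, 0.0488]
tool_rot: [3.141, 0.0, 0.0]
force: [-0.2, -0.2, 0.1]
grip_width: 0.0
```

Emit:
move_arm --jaw '[255, 255, 255, 255, 255, 255, 255, 255]' --dp '[[0.0105, -0.003, 0], [0.0103, -0.0018, 0], [0.0098, -0.0036, 0], [0.0091, -0.0052, 0], [0.008, -0.0067, 0], [0.0067, -0.008, 0], [0.0052, -0.0091, 0], [0, 0, 0]]' --rotation '[[0, 0, 0], [0, 0, 0], [0, 0, 0], [0, 0, 0], [0, 0, 0], [0, 0, 0], [0, 0, 0], [0, 0, 0]]'

```text
clock: 4.65
position: [0.559, 0.0769, 0.049]
tool_rot: [-3.141, -0.001, 0.001]
force: [-0.1, -1.2, -0.3]
grip_width: -0.0001
```

```bash
python3 - <<'E'
from h import *
for n in("wrist","scene","side"):
    c=calibration(n);im=grab_frame(n);cv2.imwrite(f"pics/{n}2.png",im);print(n,measure(im,c,(.5155,.0963)))
cv2.imwrite("pics/m2.png",np.hstack([cv2.resize(cv2.imread("pics/wrist2.png"),(400,300)),cv2.resize(cv2.imread("pics/scene2.png")[150:245,205:330],(400,300))]))
s=bot.observe();print(s["position"],s["force"],s["qpos"])
E
```

```text
wrist {'hub': array([0.5155, 0.0963]), 'nh': 0, 'red': array([-55.4, 430. ]), 'index': array([-48.4,  35. ]), 'stud': array([   5., 1144.]), 'ball': None}
scene {'hub': array([0.5155, 0.0963]), 'nh': 0, 'red': array([-55.,   9.]), 'index': array([-175.2,    8. ]), 'stud': array([nan,  0.]), 'ball': array([ 0.4615, -0.0517])}
side {'hub': array([0.5155, 0.0963]), 'nh': 0, 'red': array([nan,  0.]), 'index': array([-174.2,   22. ]), 'stud': array([nan,  0.]), 'ball': None}
[0.5584858  0.07591332 0.04896852] [-0.00472588  0.42869897  0.32395671] [-0.03283773  0.6938027  -0.29117726  1.87969925  0.32445705  0.61383223
 -2.09806192]h.py:29: RuntimeWarning: Mean of empty slice.
  def ang(P): v=P.mean(0)-ctr; return np.degrees(np.arctan2(v[1],v[0])),len(P)
  ret = um.true_divide(
```

View pics/m2.png

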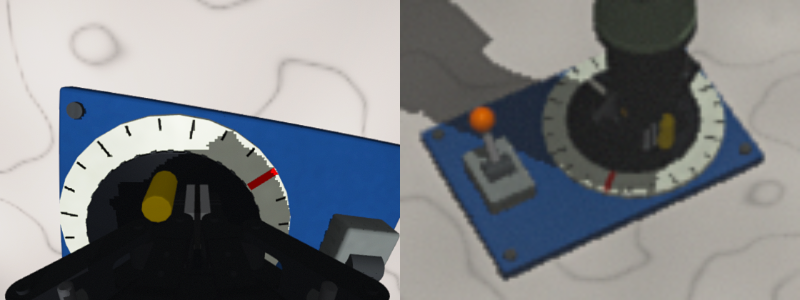

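The stud is turning as planned: it is at about 5°, with the finger lagging it by 30°. I continue the arc.

Emit:
move_arm --jaw '[255, 255, 255, 255, 255, 255, 255, 255, 255, 255]' --dp '[[0.0036, -0.0098, 0], [0.0018, -0.0103, 0], [0, -0.0105, 0], [-0.0018, -0.0103, 0], [-0.0036, -0.0098, 0], [-0.0052, -0.0091, 0], [-0.0067, -0.008, 0], [-0.008, -0.0067, 0], [-0.0091, -0.0052, 0], [0, 0, 0]]' --rotation '[[0, 0, 0], [0, 0, 0], [0, 0, 0], [0, 0, 0], [0, 0, 0], [0, 0, 0], [0, 0, 0], [0, 0, 0], [0, 0, 0], [0, 0, 0]]'

```text
clock: 6.05
position: [0.5345, 0.1404, 0.049]
tool_rot: [-3.141, 0.0, 0.001]
force: [-0.1, -0.6, 0.1]
grip_width: 0.0002
```

```bash
python3 -W ignore - <<'E'
from h import *
s=bot.observe();print(s["position"],s["force"],s["qpos"]);v=s["position"][:2]-np.array([.5155,.0963]);print("finger",np.degrees(np.arctan2(v[1],v[0])),np.hypot(*v))
for n in("wrist","scene","side"):
    c=calibration(n);im=grab_frame(n);cv2.imwrite(f"pics/{n}3.png",im);print(n,measure(im,c,(.5155,.0963)))
E
```

```text
[0.53450975 0.14039785 0.04898823] [-0.06160166 -0.56799328  0.11825093] [-0.15972271  0.68129151 -0.28367874  1.90860605  0.31889467  0.59556131
 -2.21876719]
finger 66.68004511456334 0.04802073449561015
wrist {'hub': array([0.5227, 0.0961]), 'nh': 202, 'red': array([-59.6, 353. ]), 'index': array([ -72.1, 1104. ]), 'stud': array([106.5,  65. ]), 'ball': None}
scene {'hub': array([0.5155, 0.0963]), 'nh': 0, 'red': array([-55.2,  10. ]), 'index': array([-87.8,  25. ]), 'stud': array([nan,  0.]), 'ball': array([ 0.4616, -0.0515])}
side {'hub': array([0.5155, 0.0963]), 'nh': 0, 'red': array([nan,  0.]), 'index': array([-84.2,  34. ]), 'stud': array([nan,  0.]), 'ball': None}
```

Emit:
move_arm --jaw '[255, 255, 255, 255]' --dp '[[-0.005, -0.0017, 0], [-0.005, -0.0015, 0], [-0.0104, -0.0015, 0], [0, 0, 0]]' --rotation '[[0, 0, 0], [0, 0, 0], [0, 0, 0], [0, 0, 0]]'

```text
clock: 6.7
position: [0.518, 0.1437, 0.0489]
tool_rot: [3.142, 0.001, 0.001]
force: [0.3, -0.1, 0.5]
grip_width: -0.0
```

```bash
python3 -W ignore - <<'E'
from h import *
s=bot.observe();print(s["position"],s["force"],s["qpos"][6]);v=s["position"][:2]-np.array([.5155,.0963]);print("finger",np.degrees(np.arctan2(v[1],v[0])),np.hypot(*v))
for n in("wrist","scene","side"):
    c=calibration(n);im=grab_frame(n);cv2.imwrite(f"pics/{n}4.png",im);print(n,measure(im,c,(.5155,.0963)))
w=cv2.imread("pics/wrist4.png");cv2.imwrite("pics/m4.png",np.hstack([cv2.resize(w,(400,300)),cv2.resize(cv2.imread("pics/side4.png")[190:285,235:355],(400,300),interpolation=2)]))
E
```

```text
[0.51802579 0.14371886 0.04891185] [ 0.27188018 -0.13524741  0.48359143] -2.2417759122583014
finger 86.95098666615611 0.047486083187332155
wrist {'hub': array([0.5214, 0.096 ]), 'nh': 220, 'red': array([-58.8, 387. ]), 'index': array([ -71.9, 1028. ]), 'stud': array([120.8,  69. ]), 'ball': None}
scene {'hub': array([0.5155, 0.0963]), 'nh': 0, 'red': array([-55.2,  10. ]), 'index': array([-67.7,  30. ]), 'stud': array([nan,  0.]), 'ball': array([ 0.4618, -0.0514])}
side {'hub': array([0.5155, 0.0963]), 'nh': 0, 'red': array([nan,  0.]), 'index': array([-45.7,  12. ]), 'stud': array([nan,  0.]), 'ball': None}
```

View pics/m4.png

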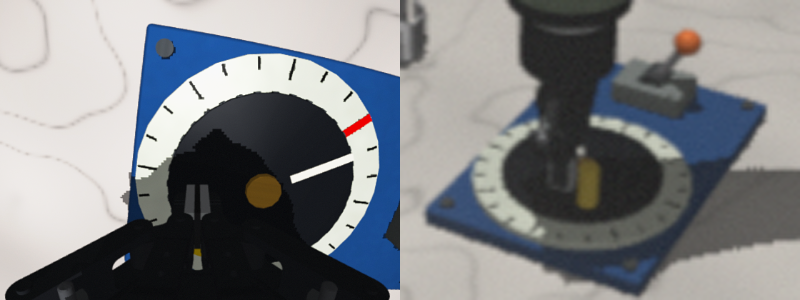

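The wrist view shows hub, index and red line together, with the index about 12° short of the red line. I re-measure from this frame with a lower brightness threshold.

```bash
sed -i 's/(H>=10)&(H<22)&(S>120)&(V>100),.037,0,.022/(H>=10)\&(H<24)\&(S>110)\&(V>45),.037,0,.024/; s/(S<60)&(V>70),.032,.026,.064/(S<60)\&(V>110),.032,.026,.060/' h.py; cat > look.py <<'E'
from h import *
s=bot.observe();print(s["clock"],s["position"].round(4),s["force"].round(2))
c=calibration("wrist");im=grab_frame("wrist");cv2.imwrite("pics/w_last.png",im);print(measure(im,c,(.5155,.0963)))
E
python3 -W ignore look.py
```

```text
6.85 [0.5188 0.1436 0.0489] [0.49 0.17 0.26]
{'hub': array([0.5167, 0.0972]), 'nh': 1901, 'red': array([-56.5, 452. ]), 'index': array([-71., 751.]), 'stud': array([116.6,  83. ]), 'ball': None}
```

Emit:
move_arm --jaw '[255, 255, 255, 255]' --dp '[[-0.004, 0, 0], [-0.004, 0, 0], [-0.0045, 0.0005, 0], [0, 0, 0]]' --rotation '[[0, 0, 0], [0, 0, 0], [0, 0, 0], [0, 0, 0]]'

```text
clock: 7.4
position: [0.5085, 0.1432, 0.0489]
tool_rot: [-3.142, 0.0, 0.0]
force: [-0.6, 0.8, -0.7]
grip_width: 0.0002
```

```bash
python3 -W ignore look.py
```

```text
7.4 [0.5085 0.1432 0.0489] [-0.6   0.83 -0.7 ]
{'hub': array([0.5166, 0.0971]), 'nh': 1996, 'red': array([-56.4, 462. ]), 'index': array([-58.6, 827. ]), 'stud': array([124.9,   9. ]), 'ball': None}
```

Emit:
move_arm --jaw '[255, 255, 255]' --dp '[[-0.0023, 0.0004, 0], [0, 0, 0], [0, 0, 0]]' --rotation '[[0, 0, 0], [0, 0, 0], [0, 0, 0]]'

```text
clock: 7.82
position: [0.507, 0.1428, 0.0489]
tool_rot: [-3.142, 0.0, 0.0]
force: [0.5, 0.8, 0.2]
grip_width: 0.0001
```

```bash
python3 -W ignore look.py
```

```text
7.825 [0.507  0.1428 0.0489] [0.54 0.81 0.16]
{'hub': array([0.5166, 0.097 ]), 'nh': 2013, 'red': array([-56.3, 456. ]), 'index': array([-56.5, 842. ]), 'stud': array([126.2,   4. ]), 'ball': None}
```

The measured gap is 0.2°. I back off, rise, and check from above.

Emit:
move_arm --jaw '[255, 255, 255, 255, 255, 255, 255, 255, 255, 255]' --dp '[[0.01, 0, 0], [0.012, 0, 0], [0, 0, -0.05], [0, 0, -0.06], [0, 0, -0.07], [0, 0, -0.07], [0, 0, -0.07], [-0.02, 0.05, -0.06], [-0.02, 0.05, 0], [0, 0, 0]]' --rotation '[[0, 0, 0], [0, 0, 0], [0, 0, 0], [0, 0, 0], [0, 0, 0], [0, 0, 0], [0, 0, 0], [0, 0, 0], [0, 0, 0], [0, 0, 0]]'

```text
clock: 9.12
position: [0.493, 0.0611, 0.3524]
tool_rot: [3.141, -0.001, -0.004]
force: [0.3, 0.2, -0.1]
grip_width: -0.0001
```

```bash
python3 -W ignore look.py
```

```text
9.125 [0.493  0.0611 0.3524] [ 0.33  0.19 -0.12]
{'hub': array([0.5154, 0.0962]), 'nh': 306, 'red': array([-55.5,  70. ]), 'index': array([-54.7, 135. ]), 'stud': array([125.7, 148. ]), 'ball': array([ 0.4607, -0.0521])}
```

View pics/w_last.png

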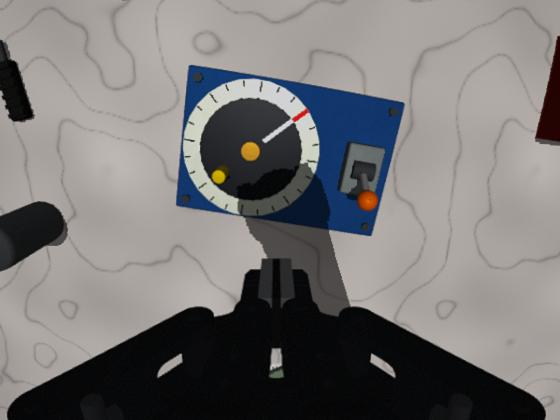

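The index lies on the red line from above, 0.8° apart. Now to the clamp: first over a point 45 mm on the robot's side of the ball, then down.

Emit:
move_arm --jaw '[255, 255, 255, 255, 255, 255, 255, 255, 255, 255]' --dp '[[-0.032, 0.044, 0], [-0.032, 0.044, 0], [-0.0315, 0.044, 0], [0, 0, 0.06], [0, 0, 0.06], [0, 0, 0.06], [0, 0, 0.06], [0, 0, 0.06], [0, 0, 0.037], [0, 0, 0]]' --rotation '[[0, 0, 0], [0, 0, 0], [0, 0, 0], [0, 0, 0], [0, 0, 0], [0, 0, 0], [0, 0, 0], [0, 0, 0], [0, 0, 0], [0, 0, 0]]'

```text
clock: 10.42
position: [0.4161, -0.0407, 0.0802]
tool_rot: [-3.141, 0.004, 0.002]
force: [0.1, -1.4, 1.2]
grip_width: 0.0
```

Emit:
move_arm --jaw '[255, 255, 255, 255, 255, 255, 255, 255, 255, 255]' --dp '[[0.0105, 0.005, 0], [0.0105, 0.002, 0], [0.0105, 0.0018, 0], [0.0105, 0.0018, 0], [0.0105, 0.0018, 0], [0.0105, 0.0018, 0], [0.0105, 0.0018, 0], [0.0105, 0.0018, 0], [0.009, 0.0015, 0], [0, 0, 0]]' --rotation '[[0, 0, 0], [0, 0, 0], [0, 0, 0], [0, 0, 0], [0, 0, 0], [0, 0, 0], [0, 0, 0], [0, 0, 0], [0, 0, 0], [0, 0, 0]]'

```text
clock: 11.68
position: [0.4917, -0.057, 0.0817]
tool_rot: [-3.141, -0.0, 0.0]
force: [-1.1, -0.6, 0.4]
grip_width: 0.0003
```

Emit:
move_arm --jaw '[255, 255, 255]' --dp '[[0.003, 0.0005, 0], [0.003, 0.0005, 0], [0, 0, 0]]' --rotation '[[0, 0, 0], [0, 0, 0], [0, 0, 0]]'

```text
clock: 12.05
position: [0.4943, -0.0576, 0.0815]
tool_rot: [3.142, 0.003, 0.001]
force: [-10.3, 1.7, 5.3]
grip_width: 0.0002
```

Force has risen to 10 N, so the lever is on its end stop. I back off and rise.

Emit:
move_arm --jaw '[255, 255, 255, 255, 255, 255, 255, 255, 255, 255]' --dp '[[-0.015, 0, 0], [-0.03, 0, 0], [-0.02, 0, 0], [0, 0, -0.05], [0, 0, -0.07], [0, 0, -0.07], [0, 0, -0.07], [0.03, -0.05, -0.07], [0.03, -0.05, 0], [0, 0, 0]]' --rotation '[[0, 0, 0], [0, 0, 0], [0, 0, 0], [0, 0, 0], [0, 0, 0], [0, 0, 0], [0, 0, 0], [0, 0, 0], [0, 0, 0], [0, 0, 0]]'

```text
clock: 13.3
position: [0.4891, 0.0192, 0.338]
tool_rot: [-3.141, -0.001, 0.004]
force: [1.0, 0.0, -0.1]
grip_width: 0.0002
```

```bash
python3 -W ignore look.py
```

```text
13.3 [0.4891 0.0192 0.338 ] [ 1.05  0.02 -0.12]
{'hub': array([0.5153, 0.096 ]), 'nh': 328, 'red': array([-55.4,  72. ]), 'index': array([-54.4, 139. ]), 'stud': array([125.5, 151. ]), 'ball': array([ 0.5176, -0.0616])}
```

View pics/w_last.png

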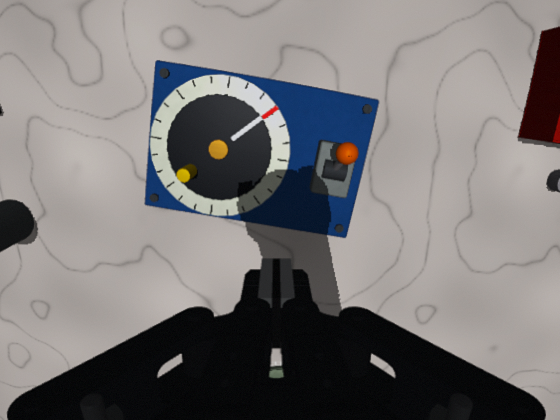

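The ball is within 1 mm of its predicted locked position (0.5181, -0.0615), the index is within 1° of the red line, and the hand is clear.

```bash
python3 -c "
from workcell import workorder
print(workorder.job_done())"
```

```text
the job is handed in; nothing more can be done
None
```

I set the dial on the red line, pushed the clamp lever fully over to lock it, and handed the job in at about 13.3 s of the 58 s allowed. No verdict was reported.

- **Dial:** I pushed the stud about 170° counter-clockwise with the closed fingertips. The last wrist view puts the index at -54.4° and the red line at -55.4°. That 1.0° gap is about 1.2 mm at the rim, against the 5 mm allowed.
- **Clamp:** I pushed the ball until the force rose to about 10 N at the end stop. The ball then measured (0.518, -0.062) m, within 1 mm of the position I expected when locked.
- **Hand and loose parts:** The hand finished about 0.34 m up, touching nothing. It stayed well away from the loose parts, though I did not measure them again at the end.

**Disagreements:** While the finger was still near the stud, some wrist, scene and side readings of the angles differed by several degrees, because the hand hid or shaded parts of the dial. The clear views from above agreed to within about 1°. I could not measure whether the dial lifted. I kept the fingertips about 17 mm above it, and the tool force readings between the dial pushes stayed near 1 N.

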